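# Reset the tripped power bar

### The job

The cordless power bar on the desk has cut out on overload. With a fingertip, slide the clear dust cover fully open, reach into the pocket it uncovers and press the sunken red reset key in until it stays home, then slide the cover fully shut again and come away. Pick nothing up, keep your fingers out of the mains outlets, and leave the bar and everything else on the desk where it stands.

Things in the scene. Friction and masses are not known exactly. Their poses are not given: they have to be found in the camera images.
- power_bar: battery power bar, loose on rubber feet, about 2.4 kg: an aluminium box with a black top, 288 mm long (its y) x 96 mm wide (its x) x 62 mm high. Origin: centre of its underside on the desk; z up. Towards its +y end lies the reset pocket under the sliding cover; next to it a blank stretch where the cover parks; then, towards -y, three round mains outlets. Two rails, 76 mm apart inside and 7 mm high, run along y at the sides of the cover
- pocket (a point): centre of the mouth of the reset pocket, level with the bar's top face (62 mm above the desk), 105 mm from the bar's middle towards its +y end. The pocket is a straight-sided rectangular well 62 mm (bar's x) x 40 mm (bar's y), 22 mm deep
- cover (a joint): how far the sliding dust cover is open, m: 0 = fully shut over the pocket, 0.048 = fully open, against its stop. It opens towards the bar's -y and stays where it is left; pushing it takes about 2 N. It may start slightly ajar
- cover_mid (a point): middle of the upper face of the cover's clear plate, moving with it; this face is 65.5 mm above the desk. The plate is 78 mm (bar's x) x 46 mm (bar's y), 3 mm thick, with an upright orange lip along each of its two y ends: lips 3 mm thick, standing 9 mm above this face, 40 mm apart inside; between them a shut fingertip can be set down to push the cover either way. Axes as the bar's
- reset_key (a joint): how far the reset key is pressed in, m: about 0 = tripped, standing out; 0.006 = fully home against its stop. It moves straight down, slides stiffly with about 3 N and stays where it is left
- key_top (a point): centre of the top of the red reset key, 34 mm (bar's x) x 22 mm (bar's y), in the middle of the pocket. Tripped, its top is 13 mm below the bar's top face; home, 19 mm below it
- outlets: the floors of the three round mains outlets (wells 40 mm wide, 17.5 mm deep, centred 4, 56 and 108 mm from the bar's middle towards its -y end). A white plug-in charger, 46 x 44 mm, stands 46 mm up out of the mains outlet farthest from the pocket. Origin: middle of the bar, 40 mm above the desk
- slab_rack: oak block with six upright stone and tile samples, 130 x 170 x 112 mm, loose; origin: centre of its underside
- mug: white mug, 80 mm wide, 95 mm high, loose; origin: centre of its underside
- tape_measure: yellow tape measure, 42 x 68 x 68 mm, loose; origin: centre of its underside
- buggy: red model buggy with rubber tyres, 180 x 125 x 85 mm, long along its x, loose; origin: centre, at desk level
- fan_deck: closed fan of colour cards, 160 x 60 x 28 mm, long along its x, loose; origin: centre of its underside
- marker: blue marker pen, 120 x 15 x 17 mm, long along its x, lying on the desk near the bar, loose; origin: centre of its underside
- wood_chip: dark wood sample, 60 x 60 x 12 mm, lying on the desk near the bar, loose; origin: centre of its underside

How it is judged (in metres and radians):
On the way, in this order (a step that is already met when the one before it is completed fails the run):
1. the cover is slid open (value of joint cover above 0.041 m), for 0.1 s.
2. the reset key is pressed home through the open pocket (value of joint reset_key above 0.005 m and value of joint cover above 0.036 m), for 0.1 s.
At the end, for the whole second after the job is handed in: The reset key stays home (at least 5 of its 6 mm in), the cover is shut (within 4 mm of its stop), and the bar stands level, at rest, within 20 mm of where it was (value of joint reset_key above 0.005 m and value of joint cover below 0.004 m and angle between power_bar's own z axis and vertical below 0.05 rad and linear speed of power_bar below 0.01 m/s and distance of power_bar from where it was at the start of the episode below 0.02 m); the robot touches nothing.
It fails at once if the power bar is shoved more than 20 mm, lifted or tipped (distance of power_bar from where it was at the start of the episode above 0.02 m or height (world z) of power_bar above 0.008 m or angle between power_bar's own z axis and vertical above 0.08 rad).
It fails at once if a finger is put into a mains outlet (contact force between the fingers and outlets above 0.5 N).
It fails at once if something else on the desk is moved more than 20 mm (distance of any of slab_rack, mug, tape_measure, buggy, fan_deck, marker, wood_chip from where it was at the start of the episode above 0.02 m).
It also fails if it takes over 51 s, if anything falls off the work surface, if the arm or the gripper's body presses on something with over 40 N, if the wrist force passes 120 N, or if a joint passes its speed limit or range.

### The arm

A 6-joint arm with a two-finger parallel gripper is mounted at the origin on the work surface. World frame = base frame: x ahead of the robot, y to its left, z up, the work surface at z = 0. Lengths are in mm, angles in rad, forces in N, time in s.
With the tool pointing down it reaches from about 400 to 925 mm from the base axis. Payload 12.5 kg.
Tool frame: the origin (TCP) lies at the centre of the arm's flange, where the gripper is bolted on; the fingertips stand 190 mm ahead of it and the grasp point (between the pads) lies 171 mm ahead of it; z points along the fingers, y is the direction in which the jaws open and shut (so a half turn about z gives the same grasp; the last joint's range is limited). The gripper opens to 95 mm and grips with 3 to 60 N. Pads are 20 mm wide; open, the fingers measure 119 mm over their backs; the gripper's body (75 mm by 180 mm) begins 59 mm behind the grasp point.
Start: joints at [1.209, 0.491, 1.559, -0, 1.092, -0.106], TCP at [158.113, 604.669, 404.761] pointing down, gripper open.
Joint ranges: [-3.1, 3.1], [-0.84, 2.19], [0.05, 2.79], [-1.13, 4.28], [0.06, 2.93], [-2.69, 2.69]. Speed limits (rad/s): [2.22, 2.22, 2.79, 3.14, 3.14, 3.14].

### API

Orientations are given as [roll, pitch, yaw] about the fixed x, y, z axes, in that order (R = Rz(yaw) Ry(pitch) Rx(roll)).
In Python, from cell import env, optics gives the robot as it stands.
- The arm moves only by the tool apply_moves, never from a script. Its argument "commands" is a list of rows, each a list of 7 numbers: the turn, a rotation vector about the tool's x, y, z in degrees, then the shift along the tool's x, y, z in m, then the finger opening in m, from 0 to 0.0951. A call has 1 to 5 rows; each row shifts and turns the commanded pose from where the row before left it, along the tool's axes as they then stand; what a row does not reach is not made up. A row lasts 1/12 s, in which the tool goes at most 41.7 mm and 7.16 degrees, less where a joint would pass 70% of its speed; a pose out of reach is approached as far as the arm can. A call with a gripper value outside its range is refused whole. The fingers move at their own pace and stop on an object; the grip force is fixed at half the most. Time passes only in rows, so rows that do not move let the fingers close. It gives the time, the measured TCP pose, the force and the opening at its end, in the units of the state.
- env.state(): the state, without advancing time (a new reading comes with each control period).
- optics.read_camera(name): name is "scene" or "top"; returns a dict with "color" (480x640x3 uint8, red, green, blue), "fx", "fy", "cx", "cy" (pixels), "distortion" ([k1, k2, p1, p2, k3] as OpenCV has them; the pictures are not rectified), "eye" and "rotation" of the camera in the world. Camera axes: x right, y up, looking along -z (the intrinsics and any distortion apply to the point x, -y, -z); pixel columns grow to the right and rows downward; lengths in mm; the calibration is good to about 2 mm. A picture is of the moment at which its call begins. There is no depth.
- env.job_done(): hands the job in, once; it reports no verdict.
The state is a dict: "t": time; "joints": joint angles; "qvel": joint speeds; "tau": joint torques, N m; "eef_pos": TCP position; "tcp_rot": TCP orientation; "ft_force": force on the tool from outside, world axes, zero at the start; "moment": the same for the moment, N m; "opening": opening from 0.0 (shut) to 1.0 (fully open).
Only numpy, scipy, OpenCV 4.12 (cv2) and the standard library are available. Lean on these libraries where they do the work, as an engineer would, in place of code of your own. Each camera call takes 0.05 s, during which the arm holds its last target. There are 200 camera calls.

## Working session

There is one attempt and no reset: what is moved stays moved. The work goes in short steps, Python scripts to look and compute and a tool call to move; the robot and the scene stay as the last step left them, time stands still between calls to the robot, and variables do not carry over. Pictures are saved under pics/ and viewed, about 8 in all and at most 12, crops included, and the job is handed in when it is done.

Besides the shell and the picture viewer there is one more tool, called after ">>>" by a JSON object that holds its "method" and its "body", one argument or row to a line. apply_moves: Moves the arm, as the interface text tells. Its arguments: {"type":"object","properties":{"commands":{"type":"array","items":{"type":"array","items":{"type":"number"}}}},"required":["commands"]}

```bash
mkdir -p pics; ls; cat > h.py <<'E'
import numpy as np, cv2
from cell import env, optics
def K(c): return np.array([[c["fx"],0,c["cx"]],[0,c["fy"],c["cy"]],[0,0,1.]])
def ray(c,uv):
    p=cv2.undistortPoints(np.array(uv,float).reshape(-1,1,2),K(c),np.array(c["distortion"],float)).reshape(-1,2)
    return np.c_[p[:,0],-p[:,1],-np.ones(len(p))]@np.array(c["rotation"]).T
def onplane(c,uv,z):
    d=ray(c,uv); e=np.array(c["eye"]); return e+d*((z-e[2])/d[:,2])[:,None]
def proj(c,P):
    q=(np.array(P,float).reshape(-1,3)-c["eye"])@np.array(c["rotation"]); q=q*[1,-1,-1]
    return cv2.projectPoints(q,np.zeros(3),np.zeros(3),K(c),np.array(c["distortion"],float))[0].reshape(-1,2)
def snap(n,f):
    c=optics.read_camera(n); cv2.imwrite("pics/"+f,c["color"][:,:,::-1]); return c
E
python3 - <<'E'
from h import *
import pickle
for n in ("scene","top"):
    c=snap(n,n+"0.png"); pickle.dump(c,open(n+"0.pkl","wb")); print(n,c["eye"],c["rotation"],c["fx"],c["distortion"])
print(env.state())
E
```

```text
pics
scene [1221.20467797  516.34814379  681.55326604] [0.94912303 0.01955996 2.23387672] 500.14160316409976 [-0.12903934  0.          0.          0.          0.        ]
top [ 452.61009599  -19.17067031 1111.4711885 ] [ 0.1055799  -0.01825545 -1.55502534] 517.606733188027 [-0.00837459  0.          0.          0.          0.        ]
{'t': 0.1, 'joints': array([ 1.20942351e+00,  4.91487830e-01,  1.55938226e+00, -5.56452767e-05,
        1.09168659e+00, -1.05602700e-01]), 'qvel': array([ 0.00177777,  0.00010089, -0.00275762,  0.00120136,  0.0013257 ,
        0.00054421]), 'tau': array([ 1.47189516e-03, -6.13622689e+01, -2.58608687e+01,  6.93684700e-02,
        4.70044767e-02, -6.78668130e-05]), 'eef_pos': array([158.09327023, 604.64739036, 404.22935924]), 'tcp_rot': array([-3.14062880e+00, -5.25343891e-05,  2.88584818e+00]), 'ft_force': array([-0.37554467, -0.77082614, -0.36881615]), 'moment': array([ 0.00817121,  0.0152255 , -0.01079367]), 'opening': 1.0001280214777746}
```

View pics/top0.png

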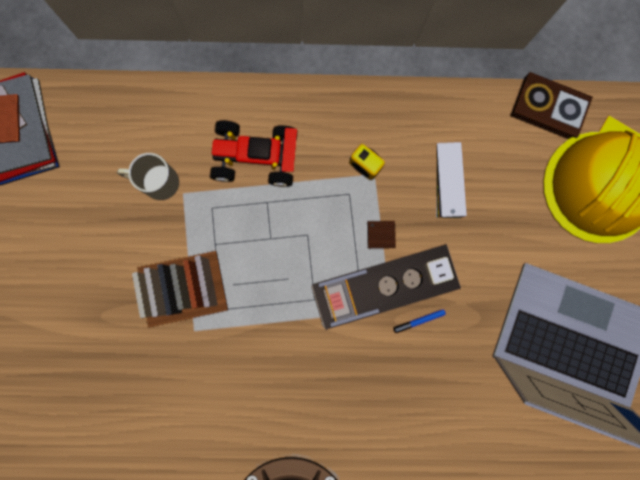

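View pics/scene0.png

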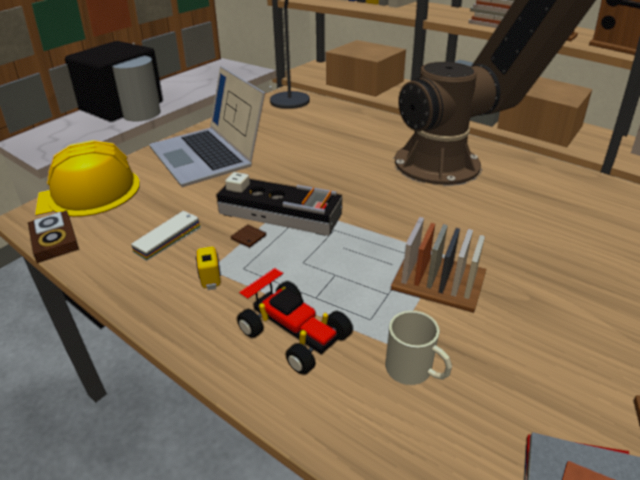

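```bash
cat >> h.py <<'E'
from scipy.spatial.transform import Rotation as R_
_r=optics.read_camera
def cam(n):
    c=_r(n); c["rotation"]=R_.from_euler("xyz",c["rotation"]).as_matrix() if np.size(c["rotation"])==3 else c["rotation"]; return c
def snap(n,f=None):
    c=cam(n)
    if f: cv2.imwrite("pics/"+f,c["color"][:,:,::-1])
    return c
E
python3 - <<'E'
from h import *
c=cam("top"); s=cam("scene")
print(onplane(c,[[290,475]],0), onplane(s,[[438,165]],0))
# corners of the top face read roughly
a=c["color"][235:340,300:475]; cv2.imwrite("pics/crop.png",cv2.resize(a[:,:,::-1],None,fx=4.5,fy=4.5,interpolation=cv2.INTER_CUBIC))
b=s["color"][165:240,205:355]; cv2.imwrite("pics/crops.png",cv2.resize(b[:,:,::-1],None,fx=5,fy=5,interpolation=cv2.INTER_CUBIC))
E
```

```text
[[86.61969037 -0.60521311  0.        ]] [[10.87458832  8.26469178  0.        ]]
```

View pics/crop.png

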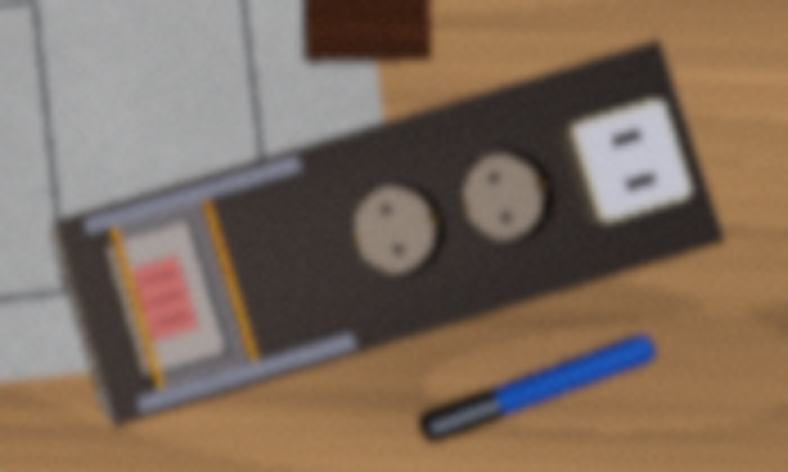

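View pics/crops.png

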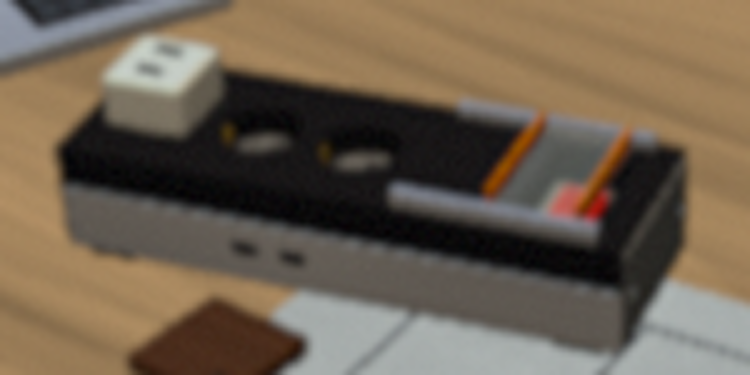

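```bash
python3 - <<'E'
from h import *
c=cam("top"); s=cam("scene")
f=lambda p:(np.array(p,float)+.5)/4.5-.5+[300,235]
g=lambda p:(np.array(p,float)+.5)/5-.5+[205,165]
T=onplane(c,f([[60,222],[660,42],[722,240],[118,424]]),62); print(T.round(1))
print("sizes",[np.linalg.norm(T[i]-T[i-3]).round(1) for i in range(4)])
mid=T.mean(0); y=(T[0]+T[3]-T[1]-T[2])[:2]; y/=np.linalg.norm(y); x=np.array([y[1],-y[0]]) 
print("mid",mid,"y",y,"yaw",np.arctan2(-x[0]*0+x[1],x[0]))
# colour masks
def lips(c,z,roi):
    h=cv2.cvtColor(c["color"],cv2.COLOR_RGB2HSV); m=cv2.inRange(h,(10,130,110),(22,255,255))
    k=np.zeros_like(m); a,b,d,e=roi; k[b:e,a:d]=m[b:e,a:d]
    n,l,st,ce=cv2.connectedComponentsWithStats(k)
    for i in range(1,n):
        if st[i,4]>8:
            P=onplane(c,[ce[i]],z)[0]; q=P[:2]-mid[:2]; print(ce[i],st[i,4],P.round(1),"bar x,y",(q@x).round(1),(q@y).round(1))
lips(c,72,(315,270,362,330)); print(); lips(s,72,(290,180,340,215))
h=cv2.cvtColor(c["color"],cv2.COLOR_RGB2HSV)
for n,p,z in (("key",[165,298],50),("outlet1",[397,230],45),("outlet2",[505,197],45)):
    P=onplane(c,f([p]),z)[0]; q=P[:2]-mid[:2]; print(n,P.round(1),(q@x).round(1),(q@y).round(1))
for n,p,z in (("lipA",[[545,118],[487,190]],74.5),("lipB",[[630,133],[580,208]],74.5),("corner",[[65,150],[625,280-28],[685,150]],62)):
    P=onplane(s,g(p),z); q=P[:,:2]-mid[:2]; print(n,P.round(1).tolist(),(q@x).round(1),(q@y).round(1))
E
```

```text
[[ 479.   -40.6   62. ]
 [ 565.1 -312.6   62. ]
 [ 475.6 -339.7   62. ]
 [ 389.6  -67.8   62. ]]
sizes [np.float64(285.3), np.float64(93.4), np.float64(285.2), np.float64(93.4)]
mid [ 477.32699256 -190.18059365   62.        ] y [-0.30171476  0.95339824] yaw 0.30649071782232606
[350.93421053 296.77631579] 76 [ 454.3 -116.8   72. ] bar x,y 0.2 76.9
[330.15254237 302.89830508] 59 [441.5 -75.3  72. ] bar x,y 0.5 120.3

[307.75       195.20454545] 44 [ 453.7 -115.2   72. ] bar x,y 0.1 78.6
[325.25641026 198.61538462] 39 [441.6 -73.4  72. ] bar x,y 1.2 122.1
key [445.7 -89.   50. ] 0.4 106.0
outlet1 [ 478.2 -195.3   45. ] -0.7 -5.1
outlet2 [ 494.1 -245.    45. ] -0.5 -57.3
lipA [[423.8, -121.2, 74.5], [489.5, -103.3, 74.5]] [-30.2  37.9] [81.9 79.2]
lipB [[411.1, -80.6, 74.5], [476.6, -60.1, 74.5]] [-30.   38.5] [124.5 124.2]
corner [[566.1, -302.6, 62.0], [478.1, -34.0, 62.0], [391.6, -62.7, 62.0]] [ 50.7  47.9 -43.2] [-134.   148.7  147.4]
```

>>> {"method": "apply_moves", "body": {
  "commands": [
    [0, 0, 0, -0.0293, -0.0167, 0, 0],
    [0, 0, 0, -0.0293, -0.0167, 0, 0],
    [0, 0, 0, -0.0293, -0.0167, 0, 0],
    [0, 0, 0, -0.0293, -0.0167, 0, 0],
    [0, 0, 0, -0.0293, -0.0167, 0, 0]
  ]
}}

```text
t: 0.72
eef_pos: [279.5, 485.6, 404.8]
tcp_rot: [3.141, 0.0, 2.886]
ft_force: [0.7, 0.1, -0.3]
opening: 0.706
```

>>> {"method": "apply_moves", "body": {
  "commands": [
    [0, 0, 0, -0.0293, -0.0167, 0, 0],
    [0, 0, 0, -0.0293, -0.0167, 0, 0],
    [0, 0, 0, -0.0293, -0.0167, 0, 0],
    [0, 0, 0, -0.0293, -0.0167, 0, 0],
    [0, 0, 0, -0.0293, -0.0167, 0, 0]
  ]
}}

```text
t: 1.13
eef_pos: [400.3, 367.6, 404.9]
tcp_rot: [3.141, 0.0, 2.886]
ft_force: [0.8, 1.1, -0.5]
opening: 0.359
```

>>> {"method": "apply_moves", "body": {
  "commands": [
    [0, 0, 0, -0.0293, -0.0167, 0, 0],
    [0, 0, 0, -0.0293, -0.0167, 0, 0],
    [0, 0, 0, -0.0293, -0.0167, 0, 0],
    [0, 0, 0, -0.0293, -0.0167, 0, 0],
    [0, 0, 0, -0.0293, -0.0167, 0, 0]
  ]
}}

```text
t: 1.55
eef_pos: [520.9, 249.7, 404.8]
tcp_rot: [3.141, 0.0, 2.886]
ft_force: [-0.2, 1.0, -1.0]
opening: 0.025
```

>>> {"method": "apply_moves", "body": {
  "commands": [
    [0, 0, 0, -0.0018, -0.0352, 0, 0],
    [0, 0, 0, -0.0018, -0.0352, 0, 0],
    [0, 0, 0, -0.0018, -0.0352, 0, 0],
    [0, 0, 0, -0.0018, -0.0352, 0, 0],
    [0, 0, 0, -0.0018, -0.0352, 0, 0]
  ]
}}

```text
t: 1.97
eef_pos: [483.5, 77.1, 404.8]
tcp_rot: [3.141, 0.0, 2.886]
ft_force: [1.0, -1.4, 0.2]
opening: 0.006
```

>>> {"method": "apply_moves", "body": {
  "commands": [
    [0, 0, 0, -0.0018, -0.0352, 0, 0],
    [0, 0, 0, -0.0018, -0.0352, 0, 0],
    [0, 0, 0, -0.0018, -0.0352, 0, 0],
    [0, 0, 0, -0.0018, -0.0352, 0, 0],
    [0, 0, 0, -0.0018, -0.0352, 0, 0]
  ]
}}

```text
t: 2.38
eef_pos: [447.6, -95.5, 404.9]
tcp_rot: [3.142, 0.0, 2.886]
ft_force: [0.4, 0.2, 0.8]
opening: 0.001
```

>>> {"method": "apply_moves", "body": {
  "commands": [
    [0, 0, 5.78, 0, 0, 0, 0],
    [0, 0, 5.78, 0, 0, 0, 0],
    [0, 0, 5.78, 0, 0, 0, 0],
    [0, 0, 5.78, 0, 0, 0, 0],
    [0, 0, 5.78, 0, 0, 0, 0]
  ]
}}

```text
t: 2.8
eef_pos: [448.2, -94.1, 404.8]
tcp_rot: [3.141, 0.0, 2.376]
ft_force: [0.8, -0.3, 0.5]
opening: 0.004
```

>>> {"method": "apply_moves", "body": {
  "commands": [
    [0, 0, 5.78, 0, 0, 0, 0],
    [0, 0, 5.78, 0, 0, 0, 0],
    [0, 0, 5.78, 0, 0, 0, 0],
    [0, 0, 5.78, 0, 0, 0, 0],
    [0, 0, 5.78, 0, 0, 0, 0]
  ]
}}

```text
t: 3.22
eef_pos: [448.2, -94.0, 404.8]
tcp_rot: [3.141, 0.0, 1.872]
ft_force: [-0.1, -0.2, 0.9]
opening: 0.005
```

>>> {"method": "apply_moves", "body": {
  "commands": [
    [0, 0, 0, 0, 0, 0.03, 0],
    [0, 0, 0, 0, 0, 0.03, 0],
    [0, 0, 0, 0, 0, 0.03, 0],
    [0, 0, 0, 0, 0, 0.03, 0],
    [0, 0, 0, 0, 0, 0.0, 0]
  ]
}}

```text
t: 3.63
eef_pos: [447.6, -93.8, 280.9]
tcp_rot: [-3.136, -0.004, 1.877]
ft_force: [-0.8, 0.5, -0.2]
opening: 0.003
```

```bash
python3 - <<'E'
from h import *
s=cam("scene"); b=s["color"][120:240,205:365]; cv2.imwrite("pics/c2.png",cv2.resize(b[:,:,::-1],None,fx=5,fy=5,interpolation=cv2.INTER_CUBIC)); print(env.state()["eef_pos"])
E
```

```text
[448.13190269 -93.96149464 283.24358251]
```

View pics/c2.png

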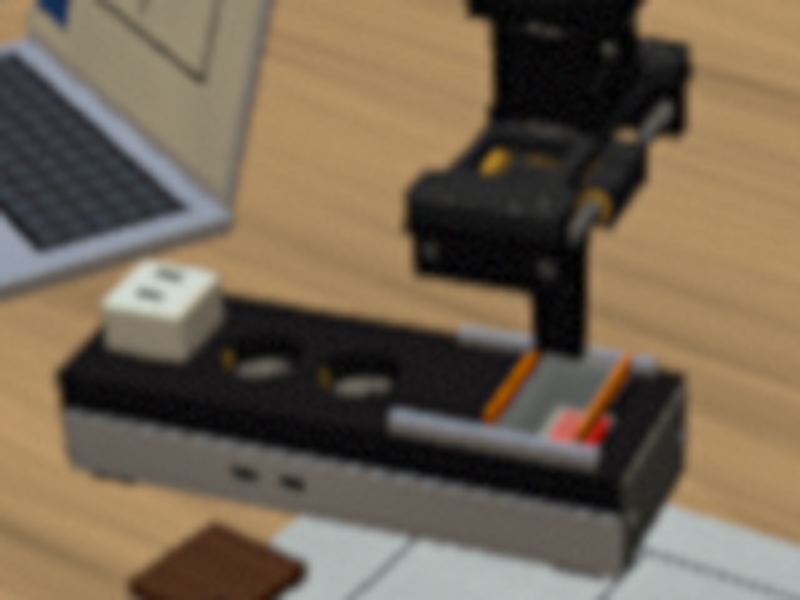

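>>> {"method": "apply_moves", "body": {
  "commands": [
    [0, 0, 0, 0.001, 0, 0.01, 0],
    [0, 0, 0, 0, 0, 0.008, 0],
    [0, 0, 0, 0, 0, 0.004, 0],
    [0, 0, 0, 0, 0, 0.002, 0],
    [0, 0, 0, 0, 0, 0, 0]
  ]
}}

```text
t: 4.1
eef_pos: [448.1, -93.1, 261.1]
tcp_rot: [3.141, 0.0, 1.877]
ft_force: [-0.4, 0.2, -0.1]
opening: 0.007
```

>>> {"method": "apply_moves", "body": {
  "commands": [
    [0, 0, 0, 0, 0, 0, 0]
  ]
}}

```text
t: 4.18
eef_pos: [448.1, -93.1, 261.3]
tcp_rot: [3.141, 0.0, 1.877]
ft_force: [0.4, -0.4, -0.2]
opening: 0.003
```

>>> {"method": "apply_moves", "body": {
  "commands": [
    [0, 0, 0, 0, 0, 0.0023, 0],
    [0, 0, 0, -0.006, 0, 0, 0],
    [0, 0, 0, -0.007, 0, 0, 0],
    [0, 0, 0, -0.007, 0, 0, 0],
    [0, 0, 0, -0.006, 0, 0, 0]
  ]
}}

```text
t: 4.6
eef_pos: [456.0, -118.7, 258.5]
tcp_rot: [-3.142, -0.0, 1.877]
ft_force: [0.0, 2.2, 0.9]
opening: 0.005
```

>>> {"method": "apply_moves", "body": {
  "commands": [
    [0, 0, 0, -0.006, 0, 0, 0],
    [0, 0, 0, -0.006, 0, 0, 0],
    [0, 0, 0, -0.006, 0, 0, 0],
    [0, 0, 0, -0.005, 0, 0, 0],
    [0, 0, 0, 0, 0, 0, 0]
  ]
}}

```text
t: 5.02
eef_pos: [462.9, -140.5, 258.3]
tcp_rot: [-3.142, -0.0, 1.876]
ft_force: [0.3, -0.5, 0.3]
opening: 0.006
```

>>> {"method": "apply_moves", "body": {
  "commands": [
    [0, 0, 0, -0.0015, 0, 0, 0],
    [0, 0, 0, -0.0015, 0, 0, 0]
  ]
}}

```text
t: 5.18
eef_pos: [463.3, -141.8, 258.2]
tcp_rot: [-3.14, -0.003, 1.876]
ft_force: [-0.3, 17.6, 4.0]
opening: 0.003
```

>>> {"method": "apply_moves", "body": {
  "commands": [
    [0, 0, 0, -0.001, 0, 0, 0],
    [0, 0, 0, -0.0005, 0, 0, 0]
  ]
}}

```text
t: 5.35
eef_pos: [463.5, -142.8, 258.2]
tcp_rot: [-3.14, -0.004, 1.877]
ft_force: [-1.4, 17.4, 5.0]
opening: 0.004
```

>>> {"method": "apply_moves", "body": {
  "commands": [
    [0, 0, 0, 0.004, 0, 0, 0],
    [0, 0, 0, 0.004, 0, 0, 0],
    [0, 0, 0, 0, 0, -0.015, 0],
    [0, 0, 0, 0, 0, -0.02, 0],
    [0, 0, 0, 0.02, 0, -0.01, 0]
  ]
}}

```text
t: 5.77
eef_pos: [456.8, -118.9, 304.9]
tcp_rot: [3.139, 0.003, 1.876]
ft_force: [-0.1, 0.1, 0.5]
opening: 0.005
```

>>> {"method": "apply_moves", "body": {
  "commands": [
    [0, 0, 0, 0.02, 0, 0, 0],
    [0, 0, 0, 0.01, 0, 0, 0],
    [0, 0, 0, 0, 0, 0, 0]
  ]
}}

```text
t: 6.02
eef_pos: [446.1, -87.5, 303.5]
tcp_rot: [-3.141, -0.0, 1.879]
ft_force: [0.4, 0.9, -1.0]
opening: 0.006
```

```bash
cat > look.py <<'E'
from h import *
import sys
mid=np.array([477.327,-190.18]); y=np.array([-.3017,.9534]); x=np.array([y[1],-y[0]])
s=cam("scene"); h=cv2.cvtColor(s["color"],cv2.COLOR_RGB2HSV)
def comp(lo,hi,z,name,mn=8):
    m=cv2.inRange(h,lo,hi); k=np.zeros_like(m); k[170:230,240:345]=m[170:230,240:345]
    n,l,st,ce=cv2.connectedComponentsWithStats(k)
    for i in range(1,n):
        if st[i,4]>mn: P=onplane(s,[ce[i]],z)[0]; q=P[:2]-mid; print(name,ce[i].round(1),st[i,4],P.round(1),(q@x).round(1),(q@y).round(1))
comp((10,130,110),(22,255,255),72,"lip"); comp((0,130,90),(6,255,255),49,"key")
print(env.state()["eef_pos"],env.state()["ft_force"])
b=s["color"][120:240,205:365]; cv2.imwrite("pics/"+sys.argv[1],cv2.resize(b[:,:,::-1],None,fx=5,fy=5,interpolation=cv2.INTER_CUBIC))
E
python3 look.py c3.png
```

```text
lip [290.8 192.4] 53 [ 467.4 -155.3   72. ] 1.0 36.3
lip [307.8 196. ] 43 [ 456.2 -113.1   72. ] 3.1 79.9
key [320.4 204.3] 59 [439.  -89.7  49. ] -6.3 107.4
[446.65085008 -88.29934227 303.38666986] [ 0.28802541 -0.16379656 -0.42825532]
```

View pics/c3.png

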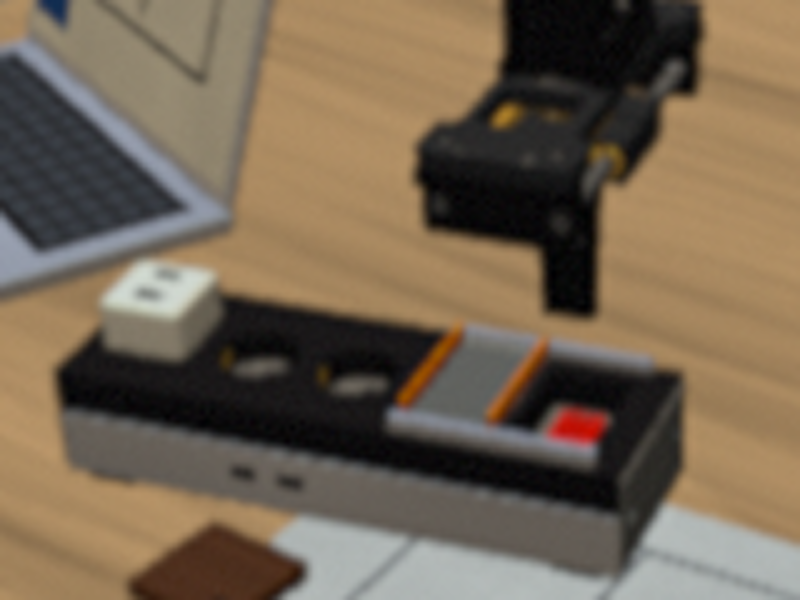

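>>> {"method": "apply_moves", "body": {
  "commands": [
    [0, 0, 0, 0, -0.001, 0.02, 0],
    [0, 0, 0, 0, 0, 0.02, 0],
    [0, 0, 0, 0, 0, 0.012, 0],
    [0, 0, 0, 0, 0, 0.006, 0],
    [0, 0, 0, 0, 0, 0, 0]
  ]
}}

```text
t: 6.48
eef_pos: [445.9, -89.7, 244.1]
tcp_rot: [-3.14, -0.001, 1.877]
ft_force: [-0.3, -0.4, 0.1]
opening: 0.006
```

>>> {"method": "apply_moves", "body": {
  "commands": [
    [0, 0, 0, 0, 0, 0.003, 0],
    [0, 0, 0, 0, 0, 0.003, 0],
    [0, 0, 0, 0, 0, 0.002, 0],
    [0, 0, 0, 0, 0, 0.002, 0]
  ]
}}

```text
t: 6.82
eef_pos: [445.9, -89.2, 235.8]
tcp_rot: [3.14, 0.001, 1.877]
ft_force: [-0.4, -3.2, 3.7]
opening: 0.003
```

>>> {"method": "apply_moves", "body": {
  "commands": [
    [0, 0, 0, 0, 0, 0.001, 0],
    [0, 0, 0, 0, 0, 0.001, 0],
    [0, 0, 0, 0, 0, 0.001, 0]
  ]
}}

```text
t: 7.07
eef_pos: [445.9, -89.1, 233.0]
tcp_rot: [3.14, 0.001, 1.877]
ft_force: [-4.7, -1.0, 35.2]
opening: 0.002
```

>>> {"method": "apply_moves", "body": {
  "commands": [
    [0, 0, 0, 0, 0, 0.001, 0],
    [0, 0, 0, 0, 0, 0, 0],
    [0, 0, 0, 0, 0, 0, 0]
  ]
}}

```text
t: 7.32
eef_pos: [445.8, -89.1, 233.0]
tcp_rot: [3.14, 0.001, 1.877]
ft_force: [-4.4, -0.3, 31.5]
opening: 0.004
```

>>> {"method": "apply_moves", "body": {
  "commands": [
    [0, 0, 0, 0, 0, -0.01, 0],
    [0, 0, 0, 0, 0, -0.03, 0],
    [0, 0, 0, 0, 0, -0.02, 0],
    [0, 0, 0, -0.023, 0, 0, 0],
    [0, 0, 0, -0.024, 0, 0, 0]
  ]
}}

```text
t: 7.73
eef_pos: [459.8, -133.5, 292.7]
tcp_rot: [3.14, 0.001, 1.879]
ft_force: [-0.1, 0.5, -0.2]
opening: 0.003
```

>>> {"method": "apply_moves", "body": {
  "commands": [
    [0, 0, 0, 0, 0, 0, 0],
    [0, 0, 0, 0, 0, 0, 0]
  ]
}}

```text
t: 7.9
eef_pos: [459.7, -134.3, 291.2]
tcp_rot: [-3.141, -0.001, 1.875]
ft_force: [-0.4, 0.2, -0.8]
opening: 0.005
```

```bash
python3 look.py c4.png
```

```text
lip [291.  192.1] 55 [ 466.  -155.8   72. ] -0.4 36.2
lip [307.9 195.9] 42 [ 456.  -113.1   72. ] 2.9 79.9
key [320.7 205.7] 31 [443.3 -85.5  49. ] -0.8 110.1
[ 459.46566558 -133.65761038  291.09495266] [0.11246439 0.15800373 0.30056786]
```

View pics/c4.png

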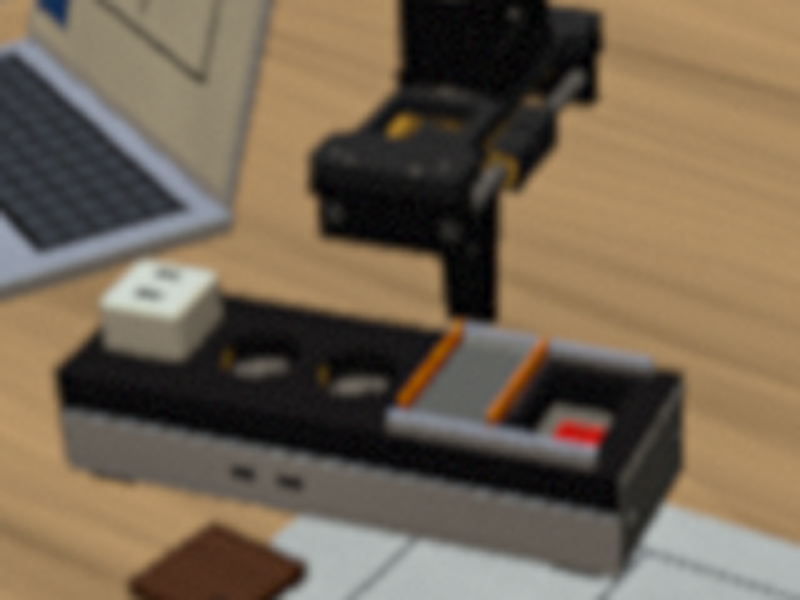

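>>> {"method": "apply_moves", "body": {
  "commands": [
    [0, 0, 0, 0, 0, 0.012, 0],
    [0, 0, 0, 0, 0, 0.01, 0],
    [0, 0, 0, 0, 0, 0.007, 0],
    [0, 0, 0, 0, 0, 0.003, 0],
    [0, 0, 0, 0, 0, 0, 0]
  ]
}}

```text
t: 8.37
eef_pos: [459.7, -133.3, 258.8]
tcp_rot: [-3.14, -0.001, 1.877]
ft_force: [-0.3, 0.4, -0.3]
opening: 0.005
```

>>> {"method": "apply_moves", "body": {
  "commands": [
    [0, 0, 0, 0.006, 0, 0, 0],
    [0, 0, 0, 0.006, 0, 0, 0],
    [0, 0, 0, 0.006, 0, 0, 0],
    [0, 0, 0, 0.006, 0, 0, 0],
    [0, 0, 0, 0, 0, 0, 0]
  ]
}}

```text
t: 8.78
eef_pos: [452.2, -109.8, 259.7]
tcp_rot: [3.142, -0.0, 1.878]
ft_force: [0.5, 0.1, 0.1]
opening: 0.005
```

>>> {"method": "apply_moves", "body": {
  "commands": [
    [0, 0, 0, 0.006, 0, 0.0005, 0],
    [0, 0, 0, 0.006, 0, 0, 0],
    [0, 0, 0, 0.006, 0, 0, 0],
    [0, 0, 0, 0.006, 0, 0, 0],
    [0, 0, 0, 0.003, 0, 0, 0]
  ]
}}

```text
t: 9.2
eef_pos: [444.2, -84.4, 259.0]
tcp_rot: [3.141, -0.0, 1.877]
ft_force: [1.4, -1.6, 1.2]
opening: 0.005
```

>>> {"method": "apply_moves", "body": {
  "commands": [
    [0, 0, 0, 0.0015, 0, 0, 0],
    [0, 0, 0, 0.0015, 0, 0, 0]
  ]
}}

```text
t: 9.37
eef_pos: [443.5, -82.1, 258.9]
tcp_rot: [-3.142, -0.0, 1.877]
ft_force: [0.6, -2.0, 1.1]
opening: 0.008
```

>>> {"method": "apply_moves", "body": {
  "commands": [
    [0, 0, 0, 0.0015, 0, 0, 0],
    [0, 0, 0, 0.001, 0, 0, 0]
  ]
}}

```text
t: 9.53
eef_pos: [442.9, -80.0, 258.9]
tcp_rot: [3.141, 0.0, 1.877]
ft_force: [1.2, -8.3, -0.4]
opening: 0.005
```

>>> {"method": "apply_moves", "body": {
  "commands": [
    [0, 0, 0, 0.001, 0, 0, 0],
    [0, 0, 0, 0, 0, 0, 0]
  ]
}}

```text
t: 9.7
eef_pos: [442.8, -79.6, 258.9]
tcp_rot: [3.141, 0.001, 1.877]
ft_force: [0.8, -9.9, -1.2]
opening: 0.005
```

>>> {"method": "apply_moves", "body": {
  "commands": [
    [0, 0, 0, 0.001, 0, 0, 0],
    [0, 0, 0, 0, 0, 0, 0]
  ]
}}

```text
t: 9.87
eef_pos: [442.6, -78.9, 259.0]
tcp_rot: [3.14, 0.002, 1.877]
ft_force: [2.2, -11.3, -2.1]
opening: 0.002
```

>>> {"method": "apply_moves", "body": {
  "commands": [
    [0, 0, 0, -0.004, 0, 0, 0],
    [0, 0, 0, -0.004, 0, 0, 0],
    [0, 0, 0, 0, 0, -0.02, 0],
    [0, 0, 0, 0, 0, -0.04, 0],
    [0, 0, 0, 0, 0, -0.04, 0]
  ]
}}

```text
t: 10.28
eef_pos: [444.3, -85.8, 359.3]
tcp_rot: [-3.138, -0.003, 1.877]
ft_force: [0.5, -0.7, -0.7]
opening: 0.006
```

>>> {"method": "apply_moves", "body": {
  "commands": [
    [0, 0, 0, 0, 0, -0.03, 0],
    [0, 0, 0, 0, 0, 0, 0],
    [0, 0, 0, 0, 0, 0, 0]
  ]
}}

```text
t: 10.53
eef_pos: [444.3, -85.7, 390.0]
tcp_rot: [3.139, 0.001, 1.877]
ft_force: [-0.4, -0.4, -0.4]
opening: 0.009
```

```bash
python3 look.py c5.png; python3 - <<'E'
from h import *
a=cam("top")["color"]; import pickle
b=pickle.load(open("top0.pkl","rb"))["color"]; d=cv2.absdiff(a,b).max(2)
c=cam("scene")["color"]; e=pickle.load(open("scene0.pkl","rb"))["color"]; f=cv2.absdiff(c,e).max(2)
for n,m in(("top",d),("scene",f)):
    N,l,st,ce=cv2.connectedComponentsWithStats((m>45).astype(np.uint8))
    print(n,[s.tolist() for s in st[1:] if s[4]>6])
E
```

```text
lip [310.  196.4] 46 [ 454.7 -107.8   72. ] 3.3 85.4
lip [327.6 199.6] 40 [441.7 -66.5  72. ] 3.3 128.7
[444.24590999 -85.66633215 388.77294244] [-0.02671309  0.3543314   0.02273794]
top [[240, 242, 178, 238, 21537], [379, 277, 17, 18, 240], [403, 282, 13, 6, 50], [263, 464, 12, 10, 56], [154, 472, 37, 8, 166], [324, 476, 11, 4, 34]]
scene [[285, 0, 2, 6, 7], [289, 0, 90, 54, 2071], [461, 0, 53, 67, 1975], [541, 0, 15, 26, 211], [569, 0, 27, 32, 288], [288, 7, 29, 49, 983], [542, 26, 28, 12, 125], [540, 35, 26, 38, 522], [317, 55, 8, 5, 36], [287, 58, 61, 92, 2893], [473, 67, 18, 17, 177], [401, 71, 11, 17, 88], [415, 74, 5, 7, 19], [462, 77, 79, 82, 2494], [457, 84, 7, 9, 32], [398, 93, 23, 38, 311], [301, 187, 16, 18, 92], [320, 191, 14, 18, 96]]
```

View pics/c5.png

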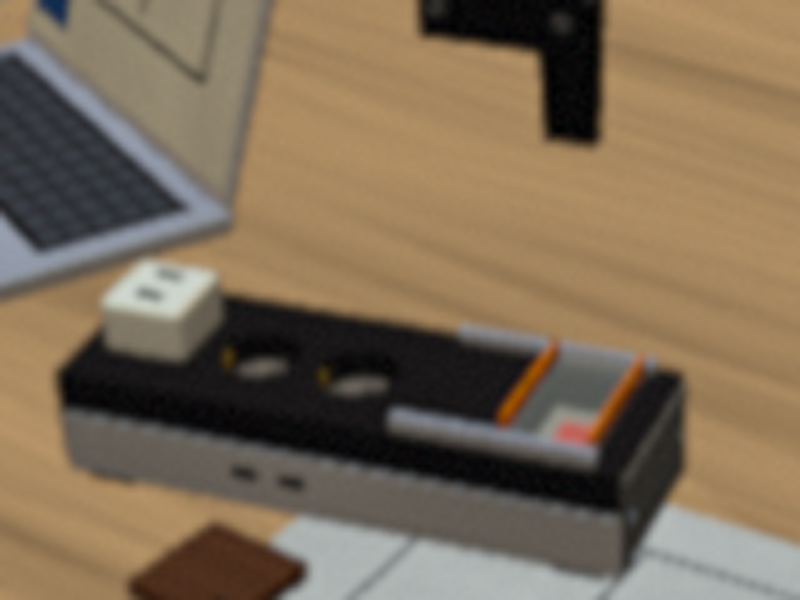

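```bash
python3 -c "
from cell import env
print(env.job_done())"
```

```text
the job is handed in; nothing more can be done
None
```

The job is done and handed in at about 11 s of the 51 s allowed. With the shut fingertip I slid the cover open, pressed the reset key home, slid the cover shut and lifted the fingertips clear.

- **Cover open:** I pushed until the force jumped from about 2 N to 17 N, which I took as the open stop. The picture showed the pocket uncovered.
- **Key:** It slid at about 4 N, then stopped hard at 30–35 N with the fingertip 43.0 mm above the desk, which is the given home height. A later picture showed the key sitting lower.
- **Cover shut:** Pushing it back, it stalled at about 10 N. The lips measured 49 mm from the open position, against the 48 mm given.
- **Bar and other objects:** In the scene camera, before and after, only the lips and the arm had changed, so the bar and the objects in that view stayed put. In the top view the arm hid the bar.
- **At the end:** The fingertips were about 200 mm above the desk, and the wrist force read about zero.

**Small disagreements:**
- The two cameras differed by about 2 mm along the bar.
- The finger's travel between the two stops was about 2 mm shorter than I expected.

I could not read the joint values, so the key and cover positions come from the forces, fingertip heights and pictures.

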